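# Hook a nest plate into a test fixture, press it into its catch, open the air

### The arm

A 7-joint arm with a two-finger parallel gripper is mounted at the origin on the work surface; the furniture and walls round the work are solid. World frame = base frame: x ahead of the robot, y to its left, z up, the work surface at z = 0. Lengths are in m, angles in rad, forces in N, time in s.
With the tool pointing down it reaches from about 0.425 to 0.825 m from the base axis. Payload 3.6 kg.
Tool frame: the origin (TCP) lies where the fingers leave the gripper's body, on its centre line; the fingertips stand 73 mm ahead of it and the grasp point (between the pads) lies 54 mm ahead of it; z points along the fingers, y is the line along which they close (so a half turn about z gives the same grasp; the last joint's range is limited). The gripper opens to 85 mm and grips with 20 to 120 N. Pads are 22 mm wide; open, the fingers measure 114 mm over their backs; the gripper's body (76 mm by 85 mm) begins 54 mm behind the grasp point. The pads swing forward as they close: fully open they stand 13 mm farther back than shut.
Start: joints at [-1.258, 0.615, -0.013, 1.423, 0.008, 1.103, -0.04], TCP at [0.216, 0.613, 0.304] pointing down, gripper open.
Joint ranges: [-3.12, 3.12], [-0.3, 2.06], [-1.34, 1.32], [0.26, 2.42], [-1.36, 4.5], [0.01, 1.98], [-2.84, 2.84]. Speed limits (rad/s): [2.79, 2.79, 3.14, 3.14, 3.14, 3.14, 3.14].

### API

Orientations are given as a unit quaternion [x, y, z, w].
In Python, from station import arm, snapshot, camera_info, ticket gives the robot as it stands. Calls block until the motion is done:
- arm.movep(position, orientation): joint-space move of the TCP to a pose.
- arm.line_to(position, velocity=0.15, ori=None): straight line of the TCP; ori=None keeps the orientation; velocity is the mean speed in m/s.
- arm.move_j(angles): joint-space move.
- arm.move_gripper(opening, effort=None): opening from 0.0 (shut) to 1.0 (fully open); effort is the grip in N (None keeps the last); returns when the fingers have stopped.
- arm.pause(seconds).
- arm.ik(position, orientation): joint angles nearest the present ones, or None.
- snapshot(name): name is "scene" or "top" or "wrist"; returns the picture (480x640x3 uint8, blue, green, red); there is no depth.
- camera_info(name): a dict with "fx", "fy", "cx", "cy" (pixels), "dist_coeffs" ([k1, k2, p1, p2, k3] as OpenCV has them; the pictures are not rectified), "R" (3x3) and "t" (3): a world point X has camera coordinates R X + t; the wrist camera has in their place "T_tool_cam" (4x4, takes a point from camera to tool coordinates, whose origin is the TCP and whose axes are the flange's). Camera axes: x right, y down, z forward; pixel columns grow to the right and rows downward; lengths in m; the calibration is good to about 2 mm. A picture is of the moment at which its call begins: read the wrist's pose just before it. camera_info takes no time and is no camera call.
A pose or a line that the arm cannot do raises arm.MotionError and nothing moves.
- ticket.finish_job(): hands the job in; it is judged then, once.
Readings, each from a call of its own:
- arm.read_time(): time.
- arm.read_joint_positions(): joint angles.
- arm.read_dq(): joint speeds.
- arm.read_effort(): joint torques, N m.
- arm.read_tool_pos(): TCP position.
- arm.read_eef_rot(): TCP orientation.
- arm.read_ft_force(): force on the tool from outside, world axes, zero at the start.
- arm.read_wrist_torque(): the same for the moment, N m.
- arm.read_opening(): opening from 0.0 (shut) to 1.0 (fully open).
- arm.read_finger_force(): force on a finger pad.
Only numpy, scipy, OpenCV 4.12 (cv2) and the standard library are available. Lean on these libraries where they do the work, as an engineer would, in place of code of your own. Each camera call takes 0.05 s, during which the arm holds its last target. There are 200 camera calls.

### The job

Load the loose nest plate, with the board on it, into the air-operated test fixture on the bench mat: take it by its handle, rest its thin heel edge on the fixture with the plate tilted and slide that edge home under the steel lip, then lower the plate without dropping it and press its far end down until it lies flush and the spring catch has snapped over it. Only then turn the lever of the fixture's air cock a quarter turn to its stop, so that it points along the pipe. Leave the other things on the bench where they are.

Things in the scene. Friction and masses are not known exactly. Their poses are not given: they have to be found in the camera images.
- nest_plate: Loose bare grey metal plate, 0.55 to 0.95 kg, flat on the belt: green board on its heel half, black bow handle across its middle. 190 (x) x 140 (y) x 8 mm. Origin: centre of the underside; x runs from heel to front end, z up. Board parts reach 20 mm above the underside, a terminal strip at x = 28 to 34 mm 15 mm; the front 55 mm is bare.
- plate_handle (a point): Centre of the plate's handle bar: x +12, y 0, z +52 mm in the plate's frame. The bar is 12 x 12 mm, flat-sided, along the plate's y, 100 mm clear between its legs and 38 mm clear above the plate. Gripped with the fingers closing along the plate's x, the plate follows the hand's tilt; its centre of mass is about 12 mm to the heel side of the bar.
- plate_heel (a point): Middle of the plate's lower heel edge: x -95, y 0, z 0 mm in the plate's frame. The heel is a tongue: the last 12 mm of the plate, full width, stepped down on top to 6 mm thick.
- press_spot (a point): Bare patch on the plate's top face near its front end, where to press: x +76, y 0, z +8 mm in the plate's frame.
- fixture: Fixed test fixture on the mat. Origin: centre of the plate's place, at bench height; x runs from the heel stop (robot side) to the catch (far side), z up. The loaded plate's underside rests at z = 30 mm on rails along its whole length at y = +-48 to +-66 mm and cross rails at the ends; the black probe block between them is lower. A jig and meters up to 270 mm high stand beyond world x = 0.7 m.
- heel_slot (a point): Foot of the heel stop, inside the slot: x -96.5, y 0, z +30 mm in the fixture's frame; the plate's heel edge belongs here, full against the stop. The slot is 10 mm high. The stop and catch housing leave 3 mm play along x, less than the lip covers: the plate goes in only tilted, about 20 degrees (25 at most), heel low.
- lip_edge (a point): Middle of the lower free edge of the steel lip over the slot: x -89.5, y 0, z +40 mm in the fixture's frame. The lip and the two side cheeks have their top at z = 47 mm. The cheeks run from x -97 to -50 mm, 73 mm either side of the middle (3 mm play each side), flared over the last 12 mm.
- catch_nose (a point): Tip of the catch bolt's bevelled nose (22 mm wide) with the bolt out: x +90.4, y 0, z +39.5 mm in the fixture's frame; moves with the bolt. The bevel rises from it to x +96.5, z +52 mm. The catch housing stands at x +96.5 to +120, y +-24 mm, top at z 59 mm; a pull knob behind reaches x +142 mm.
- catch (a joint): Sprung catch bolt, metres: 0 = out, up to 0.010 = pushed back; 3.5 N at 0, 5.6 N at 0.006. The plate's front edge meets the bevel some 17 mm above the seat (tilt about 0.09 rad); its weight carries it down only a few mm, so press with about 5 to 15 N. Caught: plate flat under the nose, bolt back out (under 0.002).
- air_cock (a joint): Quarter-turn lever of the brass ball valve on the fixture's right (-y) side, rad: 0 = shut, lever square to the pipe, pointing to fixture -y; grows counter-clockwise from above to 1.571 = open, lever along the pipe, pointing to fixture +x, at a hard stop. Starts at 0 to 0.15; friction 0.12 N m, stays where left.
- cock_pivot (a point): On the air cock's axis at the lever's height: x 0, y -100, z +55 mm in the fixture's frame. Below are a brass bonnet of 16 mm diameter and the pipe along the fixture's x, its top 33 mm above the bench (40 at the valve).
- cock_tip (a point): Outer end of the lever, 83 mm from the axis. Its black sleeve, 33 to 83 mm from the axis, is 13 mm wide and 9 mm high, its middle 55 mm above the bench; a fingertip can push it sideways.
- side_cutter: Bystander, leave alone: side cutters with blue grips, 110 mm long, on the belt. Origin: centre of its underside.
- solder_spool: Bystander, leave alone: reel of solder, 52 mm across, 36 mm high. Origin: centre of its underside.
- battery: Bystander, leave alone: flat battery pack, 36x56x11 mm. Origin: centre of its underside.
- usb_stick: Bystander, leave alone: memory stick, 17x52x8 mm. Origin: centre of its underside.
- connector: Bystander, leave alone: small connector block, 11x34x14 mm, on the belt between plate and fixture. Origin: centre of its underside.

How it is judged:
By the outcome, as a careful person would: the job done as asked, in the order asked, and still so for the second after the job is handed in, with the robot touching nothing.
It also fails if it takes over 61 s, if anything falls off the work surface, if the arm or the gripper's body presses on something with over 40 N, if the wrist force passes 120 N, or if a joint passes its speed limit or range.

## Working session

There is one attempt and no reset: what is moved stays moved. The work goes in short steps, each a Python script; the robot and the scene stay as the last script left them, time stands still between calls to the robot, and variables do not carry over. Pictures are saved under pics/ and viewed, at most 10 in all, crops included, and the job is handed in when it is done.

```bash
ls; mkdir -p pics
python3 - <<'E'
from station import arm,snapshot,camera_info
import cv2,numpy as np
for n in("scene","top","wrist"):
    cv2.imwrite(f"pics/{n}0.png",snapshot(n)); print(n,camera_info(n))
print(arm.read_time(),arm.read_tool_pos(),arm.read_eef_rot())
E
```

```text
pics
scene {'fx': 451.27947931518526, 'fy': 451.27947931518526, 'cx': 323.8577087086946, 'cy': 231.52969434487923, 'dist_coeffs': array([-0.03442711,  0.        ,  0.        ,  0.        ,  0.        ]), 'R': array([[ 0.72615626, -0.68749352, -0.00705304],
       [-0.38121341, -0.39407224, -0.83629146],
       [ 0.57216555,  0.609967  , -0.54823977]]), 't': array([-0.38556883,  0.25669898,  0.57222002])}
top {'fx': 612.6605786174459, 'fy': 612.6605786174459, 'cx': 328.2542665682831, 'cy': 245.01558650231698, 'dist_coeffs': array([-0.05609271,  0.        ,  0.        ,  0.        ,  0.        ]), 'R': array([[-0.01558495, -0.9995398 , -0.0260249 ],
       [-0.99910052,  0.01659414, -0.03902284],
       [ 0.03943674,  0.02539332, -0.99889936]]), 't': array([0.03668643, 0.50997409, 1.57350065])}
wrist {'fx': 406.01056669023586, 'fy': 406.01056669023586, 'cx': 321.1299815444283, 'cy': 232.50693695098843, 'dist_coeffs': array([-0.03698231,  0.        ,  0.        ,  0.        ,  0.        ]), 'T_tool_cam': array([[ 4.38819499e-05, -9.46300308e-01, -3.23288918e-01,
         8.33649525e-02],
       [ 9.99999591e-01, -2.50470847e-04,  8.68890196e-04,
        -3.15509154e-04],
       [-9.03205510e-04, -3.23288824e-01,  9.46299910e-01,
        -6.99809657e-02],
       [ 0.00000000e+00,  0.00000000e+00,  0.00000000e+00,
         1.00000000e+00]])}
0.15 [0.21585935 0.61262855 0.30298587] [ 1.68573275e-01  9.85688591e-01 -1.01017619e-03 -1.77105544e-04]
```

View pics/top0.png

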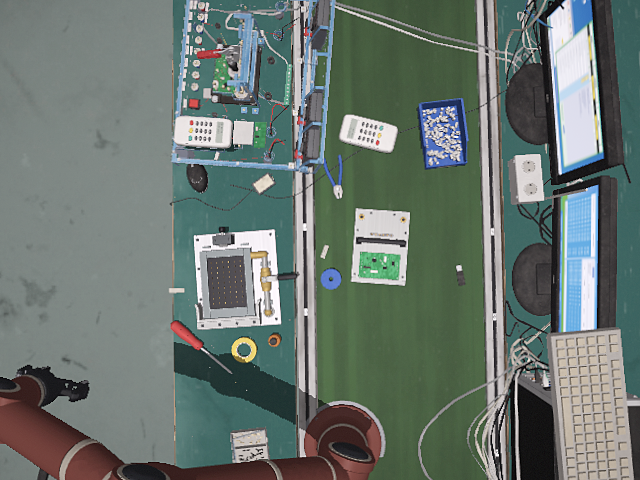

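View pics/scene0.png

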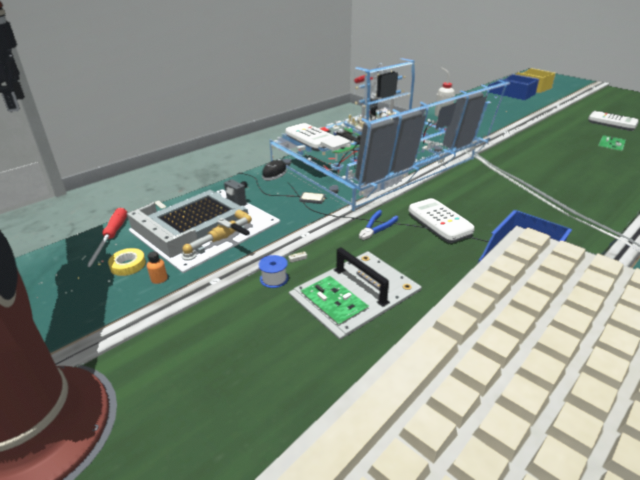

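The top view shows the plate at about px (381,247) with its handle bar at (356–408,240). The fixture is at about (227,280), with its catch at (222,237) and the lever tip at (297,275). The connector is at (325,251) and the spool at (331,279). Next I take close wrist views of both.

```bash
cat > h.py <<'E'
from station import arm,snapshot,camera_info,ticket
import cv2,numpy as np
from scipy.spatial.transform import Rotation as Ro
def Rt(yaw,tilt=0.):
    """tool down, tool y along heading yaw; tilt>0 raises the +x end (heel low)"""
    c,s=np.cos(yaw),np.sin(yaw)
    B=np.array([[-s,c,0],[c,s,0],[0,0,-1.]]).T   # columns: tool x,y,z
    return Ro.from_euler('z',yaw)*Ro.from_euler('y',-tilt)*Ro.from_euler('z',-yaw)*Ro.from_matrix(np.array([[-s,c,0],[c,s,0],[0,0,-1.]]).T)
def cam(name):
    """R,t of world->cam"""
    i=camera_info(name)
    if name!='wrist': return i['R'],i['t']
    T=np.eye(4);T[:3,:3]=Ro.from_quat(arm.read_eef_rot()).as_matrix();T[:3,3]=arm.read_tool_pos()
    M=np.linalg.inv(T@i['T_tool_cam']);return M[:3,:3],M[:3,3]
def K(name):
    i=camera_info(name);return np.array([[i['fx'],0,i['cx']],[0,i['fy'],i['cy']],[0,0,1]]),i['dist_coeffs']
def cast(name,RT,px,z):
    k,d=K(name);R,t=RT
    n=cv2.undistortPoints(np.float64(px).reshape(-1,1,2),k,d).reshape(-1,2)
    D=np.c_[n,np.ones(len(n))]@R; o=-R.T@t
    return o+D*((z-o[2])/D[:,2])[:,None]
def proj(name,RT,X):
    k,d=K(name);R,t=RT
    return cv2.projectPoints(np.float64(X).reshape(-1,1,3),cv2.Rodrigues(R)[0],t,k,d)[0].reshape(-1,2)
def shot(fn):
    RT=cam('wrist');im=snapshot('wrist');cv2.imwrite(f'pics/{fn}.png',im);np.savez(f'pics/{fn}.npz',R=RT[0],t=RT[1]);return im,RT
E
cat > a.py <<'E'
from h import *
T=cam('top')
p=cast('top',T,[[358,209],[410,211],[405,285],[351,282],[381,240]],.008);print(p.round(3))
f=cast('top',T,[[227,283],[222,237],[267,282],[297,275]],.045);print(f.round(3))
c=p[:4].mean(0); q=Rt(0).as_quat()
arm.movep([c[0],c[1]+.02,.30],q);shot('wp');
arm.movep([f[0][0],f[0][1]-.0,.30],q);shot('wf');print(arm.read_time(),arm.read_joint_positions().round(2) if hasattr(arm.read_joint_positions(),'round') else arm.read_joint_positions())
E
python3 a.py
```

```text
[[ 0.603 -0.05   0.008]
 [ 0.595 -0.185  0.008]
 [ 0.404 -0.168  0.008]
 [ 0.414 -0.029  0.008]
 [ 0.521 -0.108  0.008]]
[[0.417 0.286 0.045]
 [0.534 0.298 0.045]
 [0.418 0.184 0.045]
 [0.435 0.108 0.045]]
4.3583 [-1.02  0.44  0.54  1.85 -0.27  0.93 -0.35]
```

View pics/wp.png

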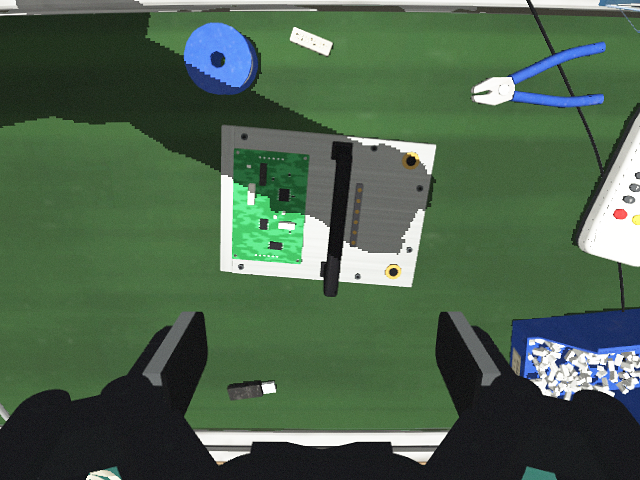

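View pics/wf.png

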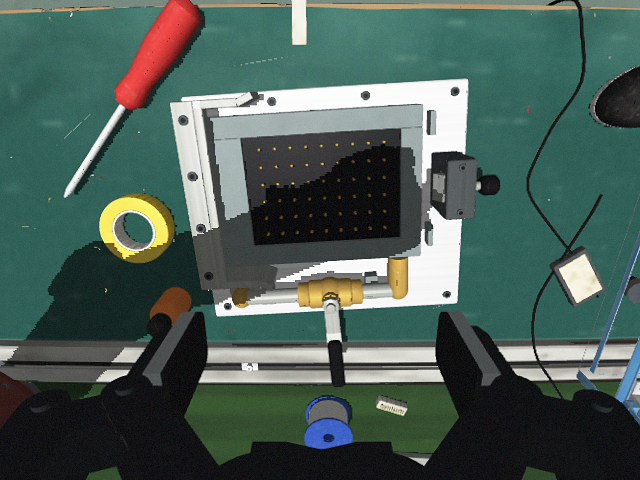

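In the plate view, its corners are at about (223,126), (435,145), (411,287) and (221,271), and the bar runs from (341,145) to (331,294). In the fixture view, the lip bar runs (172,103)→(213,290), the catch housing is at (431–475,153–217) and the cock pivot is at about (332,299). I'll fit the plate by mask and zoom in on the fixture.

```bash
cat > b.py <<'E'
from h import *
im=cv2.imread('pics/wp.png');z=np.load('pics/wp.npz');RT=(z['R'],z['t'])
hsv=cv2.cvtColor(im,cv2.COLOR_BGR2HSV)
m=((hsv[...,1]<60)&(hsv[...,2]>70)).astype(np.uint8)
m[:110]=0;m[300:]=0;m[:,:200]=0;m[:,450:]=0
m=cv2.morphologyEx(m,cv2.MORPH_OPEN,np.ones((3,3)))
n,l,s,c=cv2.connectedComponentsWithStats(m)
pts=np.argwhere(m>0)[:,::-1]
W=cast('wrist',RT,cv2.convexHull(pts.astype(np.int32)).reshape(-1,2),.008)[:,:2]
r=cv2.minAreaRect((W*1000).astype(np.float32));print(r)
# black bar, top face z=.058
b=((hsv[...,2]<45)).astype(np.uint8);b[:135]=0;b[300:]=0;b[:,:315]=0;b[:,360:]=0
b=cv2.morphologyEx(b,cv2.MORPH_OPEN,np.ones((9,9)))
n,l,s,c=cv2.connectedComponentsWithStats(b);i=1+s[1:,4].argmax();print(s[i])
rc=cv2.minAreaRect(np.argwhere(l==i)[:,::-1].astype(np.float32));print(rc)
print(cast('wrist',RT,cv2.boxPoints(rc),.058).round(4))
f=cv2.imread('pics/wf.png')[75:325,160:500]
cv2.imwrite('pics/wfc.png',cv2.resize(f,None,fx=2.35,fy=2.35,interpolation=cv2.INTER_CUBIC))
E
python3 b.py
```

```text
((505.7294006347656, -105.36956024169922), (140.27777099609375, 189.6373291015625), 85.06612396240234)
[ 328  142   24  114 1730]
((339.73321533203125, 198.6693115234375), (19.584339141845703, 113.50923919677734), 2.2906100749969482)
[[ 0.5099 -0.1292  0.058 ]
 [ 0.5127 -0.037   0.058 ]
 [ 0.5275 -0.0376  0.058 ]
 [ 0.5261 -0.1299  0.058 ]]
```

View pics/wfc.png

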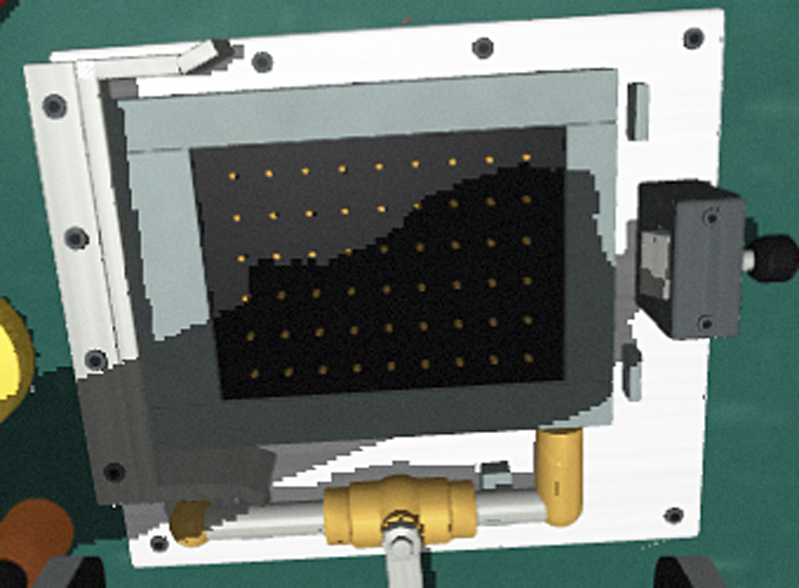

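The crop shows the rails' outer edges y=±66 (crop px (120,100)–(616,70) and (…)-(612,425)), the housing top face (680–740,190–338), the lip's free edge at about (100,80)–(135,355), and the pivot screw at (402,545). I cast these at their heights.

```bash
cat > c.py <<'E'
from h import *
z=np.load('pics/wf.npz');RT=(z['R'],z['t'])
def C(p,h): return cast('wrist',RT,np.float64(p)/2.35+[160,75]-.3,h)[:,:2]*1000
L=dict(yp=([[120,100],[616,70]],30),yn=([[300,440],[612,425]],30),ip=([[192,150],[566,125]],30),inn=([[222,398],[566,380]],30),
 cr=([[616,70],[612,425]],30),ixr=([[566,125],[566,380]],30),ixl=([[192,150],[222,398]],30),
 hf=([[678,188],[671,337]],59),hb=([[743,198],[738,337]],59),barL=([[25,65],[98,500]],47),seam=([[78,65],[130,500]],47),lip=([[100,80],[136,355]],47),lip40=([[100,80],[136,355]],40),
 cheekp=([[100,80],[182,72]],47), cheekn=([[160,500],[268,503]],47),
 screws=([[55,106],[115,472]],47),pivot=([[402,545]],62))
for k,(p,h) in L.items():
    w=C(p,h); d=w[-1]-w[0]; print(k,w.round(1).tolist(),'len',np.hypot(*d).round(1),'ang',np.degrees(np.arctan2(d[1],d[0])).round(2))
# in a fixture frame guess
yp,yn=C(*L['yp']),C(*L['yn'])
E
python3 c.py
```

```text
yp [[8166.4, 1844.8], [-6683.8, 1023.3]] len 14872.9 ang -176.83
yn [[3070.5, 12922.2], [-7407.4, 12417.5]] len 10490.0 ang -177.24
ip [[6088.1, 3337.5], [-5279.0, 2625.8]] len 11389.4 ang -176.42
inn [[5613.4, 11406.4], [-5760.7, 10811.3]] len 11389.6 ang -177.0
cr [[-6683.8, 1023.3], [-7407.4, 12417.5]] len 11417.2 ang 93.63
ixr [[-5279.0, 2625.8], [-5760.7, 10811.3]] len 8199.6 ang 93.37
ixl [[6088.1, 3337.5], [5613.4, 11406.4]] len 8082.8 ang 93.37
hf [[-17958.0, 8586.5], [-18420.7, 18120.1]] len 9544.8 ang 92.78
hb [[-22051.4, 9190.5], [-22780.3, 18130.0]] len 8969.1 ang 94.66
barL [[16958.7, 1059.4], [15684.6, 23632.9]] len 22609.4 ang 93.23
seam [[14455.6, 1086.3], [13937.0, 23633.7]] len 22553.4 ang 91.32
lip [[13480.4, 1772.9], [12896.6, 15367.4]] len 13607.0 ang 92.46
lip40 [[11519.5, 1562.0], [11023.3, 13115.6]] len 11564.3 ang 92.46
cheekp [[13480.4, 1772.9], [9587.8, 1443.8]] len 3906.5 ang -175.17
cheekn [[12301.8, 23635.0], [6441.1, 23824.9]] len 5863.7 ang 178.14
screws [[15736.7, 2939.8], [14597.8, 21965.1]] len 19059.3 ang 93.43
pivot [[-1247.1, 34799.8]] len 0.0 ang 0.0
```

Heights must be in metres; fix that.

```bash
sed -i 's/-.3,h)/-.3,h\/1000)/' c.py; python3 c.py
```

```text
yp [[328.7, 350.7], [499.2, 360.1]] len 170.7 ang 3.17
yn [[387.2, 223.5], [507.5, 229.3]] len 120.4 ang 2.76
ip [[352.6, 333.6], [483.1, 341.7]] len 130.7 ang 3.58
inn [[358.1, 240.9], [488.6, 247.8]] len 130.7 ang 3.0
cr [[499.2, 360.1], [507.5, 229.3]] len 131.1 ang -86.37
ixr [[483.1, 341.7], [488.6, 247.8]] len 94.1 ang -86.63
ixl [[352.6, 333.6], [358.1, 240.9]] len 92.8 ang -86.63
hf [[515.2, 324.0], [517.7, 273.4]] len 50.7 ang -87.22
hb [[536.9, 320.8], [540.8, 273.4]] len 47.6 ang -85.34
barL [[303.1, 362.9], [311.9, 206.4]] len 156.7 ang -86.77
seam [[320.4, 362.7], [324.0, 206.4]] len 156.3 ang -88.68
lip [[327.2, 357.9], [331.2, 263.7]] len 94.3 ang -87.54
lip40 [[325.2, 357.7], [329.3, 261.5]] len 96.3 ang -87.54
cheekp [[327.2, 357.9], [354.2, 360.2]] len 27.1 ang 4.83
cheekn [[335.3, 206.4], [376.0, 205.1]] len 40.6 ang -1.86
screws [[311.5, 349.8], [319.4, 218.0]] len 132.1 ang -86.57
pivot [[426.0, 195.5]] len 0.0 ang 0.0
```

```bash
cat >> h.py <<'E'
PC=np.array([.5057,-.1054]);PY=np.radians(-4.93)
FO=np.array([.4197,.2907,0.]);FY=np.radians(3.35)
def fw(v): return FO+Ro.from_euler('z',FY).apply(v)
def pose(hx,hz,tilt,hy=0.):
    """TCP pose with the held plate's heel edge at fixture hx,hz (m)"""
    r=Ro.from_euler('y',-tilt).apply([.107,0,.052+.054])
    return fw(np.array([hx,hy,hz])+r),Rt(FY,tilt).as_quat()
E
cat > d.py <<'E'
from h import *
print('ik',[arm.ik(*pose(-.045,.07,.35)),arm.ik(*pose(-.096,.03,.35)),arm.ik(*pose(-.096,.03,.0))])
b=PC+.012*np.array([np.cos(PY),np.sin(PY)]);q=Rt(PY).as_quat()
arm.move_gripper(1.0)
arm.movep([*b,.19],q);arm.line_to([*b,.106],.12)
print('pre',arm.read_ft_force(),arm.read_tool_pos())
arm.move_gripper(0.,80);print('open',arm.read_opening(),arm.read_finger_force(),arm.read_ft_force())
arm.line_to([*b,.13],.06);arm.pause(.2)
print('lift',arm.read_ft_force(),arm.read_wrist_torque(),arm.read_opening(),arm.read_time(),arm.read_tool_pos())
E
python3 d.py
```

```text
ik [array([-1.08653822,  0.54419377,  0.53266762,  2.09623578, -0.26120284,
        0.27843876, -0.35951562]), array([-1.12637315,  0.57578563,  0.47948559,  2.23476049, -0.29736083,
        0.11404255, -0.4009896 ]), array([-0.88268164,  0.68473325,  0.37883695,  1.97570129, -0.45306184,
        0.56378049, -0.13475016])]
pre [ 0.74898926 -0.18073275 -0.65561558] [ 0.51811348 -0.10644675  0.10649961]
open 0.12006765776005307 78.91247749328613 [-1.19952286  0.55781166  4.51304297]
lift [-0.06092702  0.81668795 -8.16806824] [-0.0074702  -0.13043647 -0.02893266] 0.12038934186981752 8.3917 [ 0.51737725 -0.10633339  0.1296317 ]
```

```bash
cat > e.py <<'E'
from h import *
p=arm.read_tool_pos();arm.line_to([p[0],p[1],.24],.2)
arm.movep(*pose(-.045,.12,.35));arm.line_to(pose(-.045,.06,.35)[0],.1);arm.pause(.2)
print(arm.read_ft_force(),arm.read_tool_pos(),pose(-.045,.06,.35)[0],arm.read_time())
shot('hov'); cv2.imwrite('pics/hovs.png',snapshot('scene')[150:330,90:330])
a=cv2.imread('pics/hov.png')[0:360,100:560];b=cv2.imread('pics/hovs.png')
cv2.imwrite('pics/hv.png',cv2.resize(a,None,fx=1.6,fy=1.6))
E
python3 e.py
```

```text
[ 0.60453383  0.03183562 -9.06540264] [0.43923319 0.29206619 0.19700243] [0.43883296 0.29181995 0.19626357] 11.5417
```

View pics/hv.png

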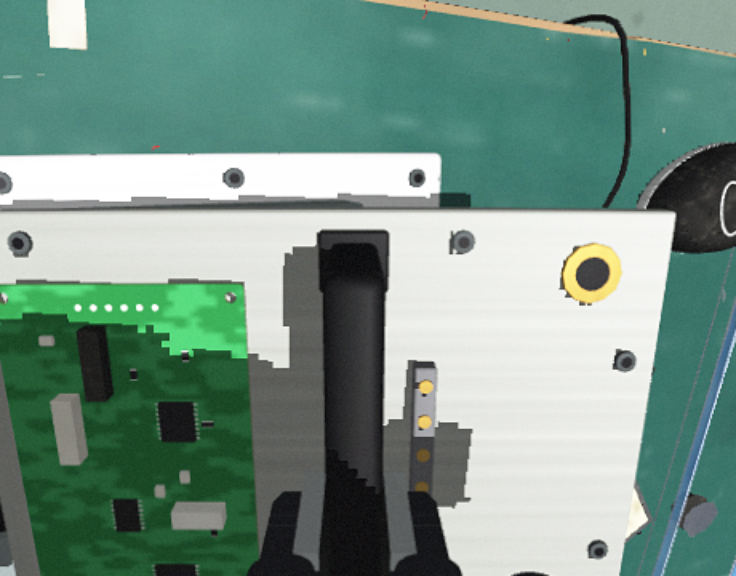

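The held plate is square to the hand; its front-left corner is at crop (676,212), full-image (522,132). I check the grasp offset from that corner, then touch down.

```bash
cat > f.py <<'E'
from h import *
z=np.load('pics/hov.npz');RT=(z['R'],z['t'])
def pl(v): return fw(np.array([-.045,0,.06])+Ro.from_euler('y',-.35).apply(np.array(v)+[.095,0,0]))
print('pred',proj('wrist',RT,[pl([.095,.07,.008]),pl([.095,.066,.008])]))
f0=arm.read_ft_force();print(f0)
hz=.042
arm.line_to(pose(-.045,hz,.35)[0],.05)
while hz>.022:
    hz-=.001;arm.line_to(pose(-.045,hz,.35)[0],.03)
    f=arm.read_ft_force()
    if f[2]-f0[2]>2.5: break
print(hz,f,arm.read_wrist_torque(),arm.read_tool_pos()-pose(-.045,hz,.35)[0],arm.read_time())
E
python3 f.py
```

```text
pred [[522.42751735 130.11424461]
 [520.9873506  140.04210282]]
[-0.15545958  0.15540953 -8.39023746]
0.02799999999999999 [ 3.78324378 -0.20119306 -1.58467953] [-0.08287493  0.4458521  -0.00798204] [0.00108193 0.00014875 0.00071012] 15.65
```

```bash
cat > g.py <<'E'
from h import *
hz=.0288;y=.0005
for hx in (-.060,-.075,-.084):
    arm.line_to(pose(hx,hz,.35,y)[0],.05);f=arm.read_ft_force();print(hx,f.round(1),arm.read_wrist_torque().round(2))
    if abs(f[1])>8 or f[0]>12: raise SystemExit('stuck')
f1=f[0]
while hx>-.101:
    hx-=.0015;arm.line_to(pose(hx,hz,.35,y)[0],.03);f=arm.read_ft_force()
    if f[0]-f1>6: break
e=Ro.from_euler('z',-FY).apply(arm.read_tool_pos()-pose(hx,hz,.35,y)[0])
print(hx,f,arm.read_wrist_torque(),'err',e,arm.read_time())
E
python3 g.py
```

```text
-0.06 [ 1.2  0.3 -4.3] [ 0.04  0.88 -0.01]
-0.075 [ 1.6  0.5 -3. ] [ 0.04  0.66 -0.05]
-0.084 [ 1.9  1.  -3.6] [ 0.05  0.46 -0.02]
-0.09750000000000002 [ 8.55467185 -0.53201623  0.85408446] [-0.18146972 -1.16243137 -0.0330114 ] err [2.80237261e-03 8.24546748e-05 1.28932183e-03] 19.1333
```

```bash
cat > i.py <<'E'
from h import *
y=.0005
for t in (.30,.25,.20,.16,.125,.10,.085,.07):
    hx=-.0968-.0015*(.35-t)/.35
    p,q=pose(hx,.0290,t,y);arm.line_to(p,.04,ori=q)
    e=Ro.from_euler('z',-FY).apply(arm.read_tool_pos()-p)
    f=arm.read_ft_force();m=arm.read_wrist_torque();print(t,f.round(1),m.round(2),(e*1000).round(1))
    if np.linalg.norm(f+[0,0,8])>22: print('force stop');break
print(arm.read_time(),arm.read_opening())
E
python3 i.py
```

```text
0.3 [ 7.4 -0.7 -1. ] [-0.02 -1.    0.05] [2.5 0.1 0.8]
0.25 [6.6 1.  0.2] [-0.05 -1.04  0.01] [2.5 0.  0.7]
0.2 [ 7.2 -0.2 -1.2] [ 0.07 -1.08  0.01] [2.5 0.1 0.6]
0.16 [ 7.8 -0.4 -0.6] [ 0.06 -1.14  0.02] [2.5 0.1 0.5]
0.125 [ 7.  -0.3 -1.8] [ 0.05 -1.15  0.07] [2.5 0.1 0.5]
0.1 [ 7.8  0.3 -1.3] [ 0.07 -1.17  0.03] [2.4 0.1 0.4]
0.085 [ 6.6 -0.2 -0.5] [ 0.04 -1.1   0.04] [2.2 0.1 0.8]
0.07 [ 5.9 -1.3  4.3] [-0.03 -1.05  0.03] [2.1 0.1 1.1]
21.475 0.12182899894223491
```

```bash
cat > j.py <<'E'
from h import *
arm.move_gripper(.6)
p=arm.read_tool_pos();R=Ro.from_quat(arm.read_eef_rot())
arm.line_to(p-.055*R.as_matrix()[:,2],.12)
q=Rt(FY).as_quat();s=fw([.075,0,0])
arm.line_to([*s[:2],.175],.15,ori=q);arm.move_gripper(0.)
f0=arm.read_ft_force();z=.073+.056;arm.line_to([*s[:2],z],.1)
while z>.073+.030:
    z-=.002;arm.line_to([*s[:2],z],.03);f=arm.read_ft_force()-f0;a=arm.read_tool_pos()[2]-.073
    print(round(z-.073,3),round(a,4),f.round(1))
    if f[2]>25: break
    if f[2]>13 and a<.0395: break
print(arm.read_time())
E
python3 j.py
```

```text
0.054 0.0545 [ 0.2 -0.2  0.3]
0.052 0.052 [-0.  -0.4  0.2]
0.05 0.0501 [-0.2 -0.4  1.5]
0.048 0.0482 [ 1.8 -0.6  3.3]
0.046 0.0455 [-0.2  0.6  0.2]
0.044 0.0435 [-0.5 -0.4  0.4]
0.042 0.0418 [ 0.1 -0.4  0.4]
0.04 0.0399 [-0.2 -1.1  0.7]
0.038 0.0379 [ 0.1 -1.1  0.9]
0.036 0.0377 [-2.6 -2.2 11.7]
0.034 0.0376 [-5.4 -4.2 23.7]
27.1417
```

```bash
cat > k.py <<'E'
from h import *
s=fw([.04,-.05,0]);p=arm.read_tool_pos()
arm.line_to([p[0],p[1],.17],.15);arm.line_to([*s[:2],.24],.2);im,RT=shot('chk')
hsv=cv2.cvtColor(im,cv2.COLOR_BGR2HSV)
P=lambda v:proj('wrist',RT,[fw(v)])[0].round(0)
print('nose',P([.0904,0,.0395]),'front edge',P([.095,.05,.038]),'pivot',P([0,-.1,.055]),'tip',P([0,-.183,.055]),arm.read_time())
z=np.load('pics/wf.npz');R0=(z['R'],z['t'])
w=cast('wrist',R0,[[332,298],[338,384]],.058);print('lever ang fix deg',np.degrees(np.arctan2(*(Ro.from_euler('z',-FY).apply(w[1]-w[0]))[:2]*[1,-1])),w)
cv2.imwrite('pics/chk2.png',cv2.resize(im,None,fx=1.2,fy=1.2))
E
python3 k.py
```

```text
nose [399. 149.] front edge [410.  68.] pivot [265. 296.] tip [270. 393.] 28.375
lever ang fix deg 0.5763243104763542 [[0.42714791 0.20163473 0.058     ]
 [0.43334976 0.11127443 0.058     ]]
```

View pics/chk2.png

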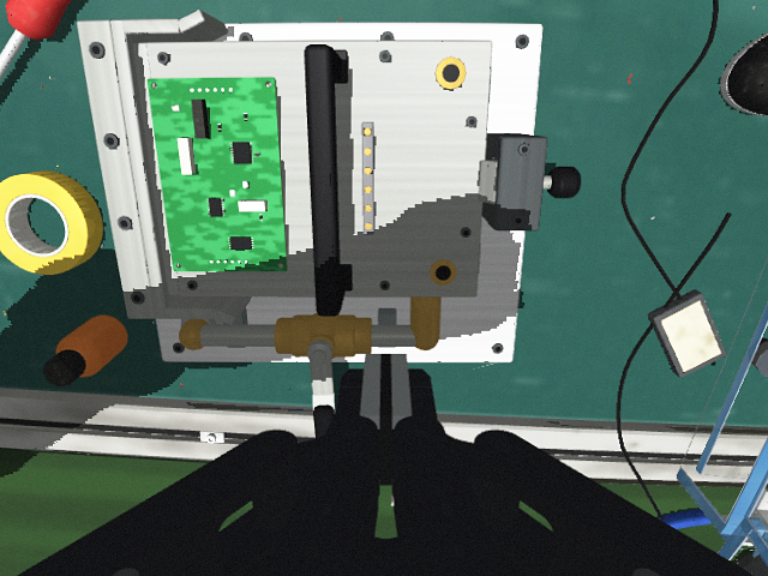

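The plate lies flush, and the catch nose at (487,180) laps over its front edge. The lever is still at about 0. Next I push the lever round.

```bash
cat > l.py <<'E'
from h import *
def lp(phi,d=.021,r=.062,z=.045+.073):
    u=np.array([np.sin(phi),-np.cos(phi),0]);n=np.array([np.cos(phi),np.sin(phi),0])
    return fw(np.array([0,-.1,z])+r*u-d*n),Rt(FY+phi).as_quat()
p,q=lp(0,.05,z=.20)
arm.movep(p,q);print([arm.ik(*lp(a)) is not None for a in(0,.5,1,1.57,1.7)])
arm.line_to(lp(0,.05)[0],.15);arm.pause(.1);f0=arm.read_ft_force();print(f0,arm.read_joint_positions().round(2),arm.read_time())
for phi in np.r_[0:1.45:.15,1.45:1.95:.04]:
    p,q=lp(phi)
    try: arm.line_to(p,.06,ori=q)
    except arm.MotionError as e: print(phi,e);break
    f=arm.read_ft_force()-f0;n=Ro.from_euler('z',FY+phi).apply([1,0,0])
    print(round(phi,2),f.round(1),'push',(-f@n).round(1))
    if -f@n>9 or np.linalg.norm(f)>20: break
print(arm.read_time(),arm.read_tool_pos()-p)
E
python3 l.py
```

```text
[True, True, True, True, True]
[-0.48969923  0.41983352 -1.1121508 ] [-0.51  0.6   0.2   2.3  -0.43  0.27  0.13] 29.825
0.0 [-0.3 -0.5  1.5] push 0.4
0.15 [ 1.  -0.1  1.7] push -0.9
0.3 [0.3 0.2 0.2] push -0.3
0.45 [ 0.4 -0.8  0.8] push 0.0
0.6 [ 0.5 -1.4  0.5] push 0.5
0.75 [ 0.4 -1.   1. ] push 0.5
0.9 [ 0.1 -0.2  0.4] push 0.1
1.05 [ 0.2 -0.   0.2] push -0.1
1.2 [0.6 0.  0.9] push -0.2
1.35 [ 0.6 -0.6  1. ] push 0.5
1.45 [-0.3 -0.6  0.4] push 0.6
1.49 [ 1.1 -2.7  1.8] push 2.7
1.53 [ 0.1 -2.1  1.3] push 2.1
1.57 [-0.  -2.3  1.3] push 2.3
1.61 [ 0.4 -6.1  3.5] push 6.1
1.65 [-0.1 -9.3  3.5] push 9.2
34.8167 [-8.47204858e-05 -3.90569433e-03 -1.24892395e-04]
```

```bash
cat > m.py <<'E'
from h import *
p=arm.read_tool_pos();arm.line_to(p-Ro.from_euler('z',FY).apply([0,.03,0]),.1)
p=arm.read_tool_pos();arm.line_to([p[0],p[1],.2],.2)
s=fw([0,.0,0]);arm.movep([*s[:2],.30],Rt(FY).as_quat());im,RT=shot('lev')
z=cv2.resize(im[60:420,120:560],None,fx=1.6,fy=1.6);cv2.imwrite('pics/lev2.png',z);print(arm.read_time())
E
python3 m.py
```

```text
37.375
```

View pics/lev2.png

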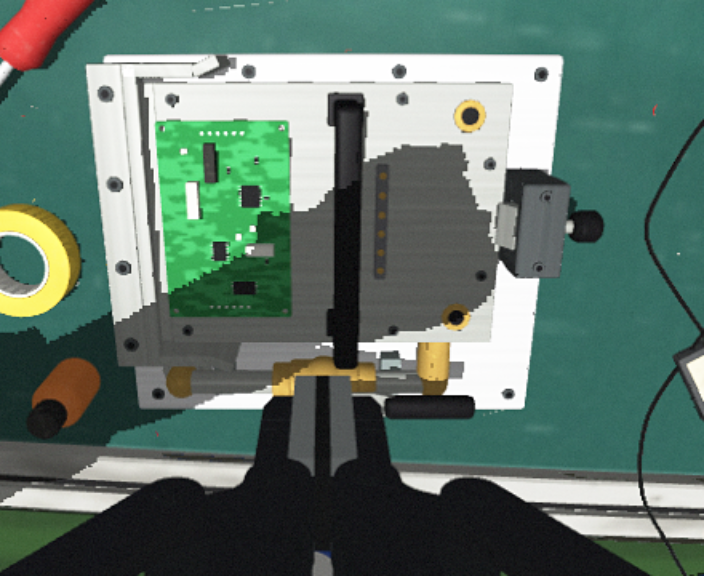

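The lever's sleeve at (387–474,406) lies along the pipe, hard against its stop, the plate is still caught under the nose at (507,225), and the gripper is clear of everything.

```bash
python3 -c "
from station import ticket;print(ticket.finish_job())"
```

```text
the job is handed in; nothing more can be done
None
```

The nest plate is seated flush under the lip and caught by the spring catch, the air cock was then turned to its stop along the pipe, and the job was handed in at about 37 s of the 61 s allowed.

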